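Load the dry cabinet through its hook-down hatch

ROBOT

A 6-joint arm with a two-finger parallel gripper is mounted at the origin on the work surface. World frame = base frame: x ahead of the robot, y to its left, z up, the work surface at z = 0. Lengths are in m, angles in rad, forces in N, time in s.
With the tool pointing down it reaches from about 0.25 to 0.8 m from the base axis. Payload 8.5 kg.
Tool frame: the origin (TCP) lies at the very end of the fingers, on their centre line; the grasp point (between the pads) lies 19 mm behind it (env.grip_depth is the distance from the TCP to the grasp point, in m); z points along the fingers, y is the line along which they close (so a half turn about z gives the same grasp; the last joint's range is limited). The gripper opens to 85 mm and grips with 20 to 120 N. Pads are 22 mm wide; open, the fingers measure 114 mm over their backs; the gripper's body (76 mm by 85 mm) begins 54 mm behind the grasp point. The pads swing forward as they close: fully open they stand 13 mm farther back than shut.
Start: joints at [-1.302, 0.238, -0.013, 1.319, 0, 1.571], TCP at [0.139, -0.506, 0.231] pointing down, gripper open.
Joint ranges: [-2.66, 2.66], [-1.03, 1.9], [-1.14, 1.46], [-1.82, 2.27], [-1.45, 1.34], [-3.14, 3.14]. Speed limits (rad/s): [2.22, 2.22, 2.79, 3.14, 3.14, 3.14].

INTERFACE

Orientations are given as a unit quaternion [x, y, z, w].
In Python, from station import env, grab_frame, order, finder, sensors gives the robot as it stands. The module is installed in compiled form; this text tells all that it offers. Calls block until the motion is done:
- env.goto(position, orientation): joint-space move of the TCP to a pose.
- env.move_linear(position, attitude=None, v=0.15, f_stop=None): straight line of the TCP; attitude=None keeps the orientation; v is the mean speed in m/s. With f_stop (N) it stops when the force on the tool has changed by that much, and returns True; else False.
- env.set_joints(angles): joint-space move.
- env.gripper_to(opening, strength=None): finger opening in m; strength is the grip in N (None keeps the last); returns when the fingers have stopped.
- env.hold(seconds).
- env.inverse_kinematics(position, orientation): joint angles nearest the present ones, or None.
- grab_frame(name): name is "side" or "top" or "wrist"; returns a dict with "frame" (384x512x3 uint8, red, green, blue), "range_z" (384x512 float32, m along the optical axis (not along the pixel's ray), 0 where there is no reading), "mtx" (3x3 intrinsics, pixels), "rvec" (rotation vector, rad) and "tvec" (3), from world to camera coordinates, as OpenCV has them. Camera axes: x right, y down, z forward; pixel columns grow to the right and rows downward; lengths in m; the calibration is good to about 2 mm. A picture is of the moment at which its call begins.
A pose or a line that the arm cannot do raises env.PlanningError and nothing moves.
- order.hand_in(): hands the job in; it is judged then, once.
Trained networks look in the newest picture that a camera, given by its name, has taken for a name from the list of things; names that differ only in an ending like _2 or _b are one class to them, and where a whole thing is asked for, a point or a joint stands for the part that bears it (a point fixed in the world has none). Each returns a list of dicts, best first, with "p" (0 to 1); they miss things now and then, are a little off and sometimes report something else, mostly with a low value. They report only what shows in the picture. A call takes as long as a camera call. They do not tell look-alikes from the thing itself.
- finder.look_for(target, camera): "extent" ([centre column, centre row, width, height] in pixels, round what is visible of it).
- finder.mark_of(target, camera): "position" ([column, row] in pixels: a listed point, or the origin of a listed thing).
Readings, each from a call of its own:
- sensors.read_time(): time.
- sensors.read_joint_pos(): joint angles.
- sensors.read_qvel(): joint speeds.
- sensors.read_tau(): joint torques, N m.
- sensors.read_tcp_pos(): TCP position.
- sensors.read_orientation(): TCP orientation.
- sensors.read_force(): force on the tool from outside, world axes, zero at the start.
- sensors.read_torque(): the same for the moment, N m.
- sensors.read_finger_gap(): finger opening in m.
- sensors.read_grip_force(): force on a finger pad.
Only numpy, scipy, OpenCV 4.12 (cv2) and the standard library are available. Lean on these libraries where they do the work, as an engineer would, in place of code of your own. Each camera call takes 0.05 s, during which the arm holds its last target. There are 200 camera calls.

TASK

Lift the hook pole from its cradle, catch its hook in the eye of the dry cabinet's hatch and swing the hatch fully down, without touching the hatch with the hand or arm. Tip all five ceramic balls from the full dipper through the open hatch into the cabinet. Finish with the hatch still down, the pole back in its cradle the way it lay and the dipper standing upright on the bench, and neither knock over nor shift the other things on the bench.

Things in the scene. Friction and masses are not known exactly. Their poses are not given: they have to be found in the camera images.
- cabinet: Fixed clear-walled white dry cabinet: 180 deep (x), 220 wide (y), 300 mm high. Origin: foot of its front face, in the middle; x points inwards, away from the robot, z up. In its front is the hatch opening, 150 wide, 140 to 262 mm up; the front strip above it and the top are solid. Inside, the floor is 60 mm up: what is tipped in lies there.
- hatch (a joint): Hatch angle, rad: 0 shut (upright), 0.9 fully down at its stop. Hinged at its lower edge, it swings out towards the robot and down. Stiff hinge (0.15 Nm): it stays where left; 1 to 2 N at the eye moves it. A white 6 mm panel 152 wide, 122 high.
- cabinet_front (a point): Middle of the hinge line of the hatch: on the cabinet's front face, 140 mm above the bench; the hinge runs along y. Axes as the cabinet.
- hatch_edge (a point): Middle of the free (upper when shut) edge of the hatch, 122 mm from the hinge. Fully down it is about 96 mm out from the front face and 216 mm up; the hatch, with 50 mm deep cheeks on its inner side, is then a chute sloping into the cabinet: what is dropped between this edge and the front face, within 60 mm of the middle, rolls in.
- eye (a point): Middle of the cross bar of the eye: a bail of 6 mm steel wire at the hatch's free edge. The bar is along the hinge, 56 mm clear between its side wires, 32 mm out from the hatch's outer face and 134 mm up the hatch from the hinge (274 mm above the bench when shut, 198 fully down). The pin drops from above into the gap between bar and hatch (29 mm clear). Axes turn with the hatch, at joint 0 as the cabinet's.
- pole_grip (a point): Grip and balance point of the steel hook pole, half-way up it. Pole 200 mm, along x: a square handle 16 wide, 18 high from 80 behind to 60 mm ahead of this point, then a 10 mm round rod; at 116 mm ahead an 8 mm pin points straight down (-z), its tip 34 mm below the pole's centre line. 0.1 to 0.16 kg. Lies level in the cradle, pin down, this point 59 mm above the bench.
- pole_hook (a point): Inner corner of the pole's hook, where the bar of the eye sits when it is hooked: 109 mm ahead (+x) of the grip point, 8 mm below the pole's centre line.
- cradle_mid (a point): Where the pole's grip point belongs in the fixed aluminium cradle, 59 mm up (the pole may start 8 mm off along x). x: along the pole to its hook end. Plate 190 x 70 mm with two posts (12 thick, 52 wide, 72 mm high) 65 mm behind and 65 mm ahead of this point, each with a notch 28 mm wide open to the top, notch floor 50 mm up.
- dipper_grip (a point): On the handle of the full dipper, the one with the five balls, half-way up the handle, 50 mm above the bench. Steel: a conical cup (radius 46 at the rim, 31 at the foot, 65 mm high, wall 3) and a straight level square handle 14 wide, 18 high. x: along the handle to the cup, whose centre is 85 mm ahead; the handle runs 59 mm behind this point. 0.3 kg with balls.
- dipper_rim (a point): Centre of the mouth of the full dipper's cup, 65 mm above the bench: 85 mm ahead of and 15 mm above the grip point.
- spare_grip (a point): The same point of an identical but empty dipper: to be left alone.
- petri: Closed glass dish, 92 mm diameter, 30 high, origin at its foot. Bystander.
- jar: White jar, 62 mm diameter, 85 high, origin at its foot. Bystander.
- bottle_l: White bottle, 66 mm diameter, 160 high, origin at its foot. Bystander.
- bottle_r: Amber bottle, 72 mm diameter, 150 high, origin at its foot. Bystander.
- can: Can, 70 mm diameter, 100 high, origin at its foot. Bystander.
- brush: Small brush, 150 mm, lying flat on the bench below the hatch. Bystander.
- ball0_center (a point): Centre of a white ceramic ball, 22 mm diameter, 21 g; starts in the full dipper.
- ball1_center (a point): Centre of a white ceramic ball, 22 mm diameter, 21 g; starts in the full dipper.
- ball2_center (a point): Centre of a white ceramic ball, 22 mm diameter, 21 g; starts in the full dipper.
- ball3_center (a point): Centre of a white ceramic ball, 22 mm diameter, 21 g; starts in the full dipper.
- ball4_center (a point): Centre of a white ceramic ball, 22 mm diameter, 21 g; starts in the full dipper.
Not all that is in view belongs to the job. Leave any turquoise or yellow look-alike of the part that bears dipper_grip alone.

How it is judged:
On the way, in this order (a step that is already met when the one before it is completed fails the run):
1. the hook is in the eye of the still shut hatch (distance between pole_hook and eye below 0.03 m and z of pole_hook in the frame of eye below 0.012 m and value of joint hatch below 0.3 rad), for 0.02 s.
2. the hatch is swung down with the hook still in its eye (value of joint hatch above 0.78 rad and distance between pole_hook and eye below 0.03 m), for 0.1 s.
3. all five balls are in the cabinet (x of ball0_center in the frame of cabinet between 0.008 and 0.18 m and z of ball0_center in the frame of cabinet between 0.05 and 0.13 m and y of ball0_center in the frame of cabinet between -0.11 and 0.11 m and x of ball1_center in the frame of cabinet between 0.008 and 0.18 m and z of ball1_center in the frame of cabinet between 0.05 and 0.13 m and y of ball1_center in the frame of cabinet between -0.11 and 0.11 m and x of ball2_center in the frame of cabinet between 0.008 and 0.18 m and z of ball2_center in the frame of cabinet between 0.05 and 0.13 m and y of ball2_center in the frame of cabinet between -0.11 and 0.11 m and x of ball3_center in the frame of cabinet between 0.008 and 0.18 m and z of ball3_center in the frame of cabinet between 0.05 and 0.13 m and y of ball3_center in the frame of cabinet between -0.11 and 0.11 m and x of ball4_center in the frame of cabinet between 0.008 and 0.18 m and z of ball4_center in the frame of cabinet between 0.05 and 0.13 m and y of ball4_center in the frame of cabinet between -0.11 and 0.11 m), for 0.2 s.
At the end, for the whole second after the job is handed in: All five balls lie inside the cabinet below its opening; the hatch stays down (over 0.78 of 0.9 rad); the pole rests in both notches of its cradle, hook end as at the start, within 30 mm of where it lay; the dipper stands upright on the bench; all at rest (all of step 3 and value of joint hatch above 0.78 rad and distance between pole_grip and cradle_mid below 0.03 m and angle between the x axis of pole_grip and the x axis of cradle_mid, either way round below 0.12 rad and x of pole_hook in the frame of cradle_mid above 0.05 m and angle between pole_grip's own z axis and vertical below 0.2 rad and linear speed of each of pole, dipper below 0.02 m/s and angle between dipper_grip's own z axis and vertical below 0.15 rad and height (world z) of dipper_grip between 0.04 and 0.06 m); the robot touches nothing.
It fails at once if the hand or arm touches the hatch (contact force between any of the fingers, the arm and hatch above 1 N).
It fails at once if a bystander is shifted by more than 30 mm or knocked over (distance of any of spare_grip, petri, jar, bottle_l, bottle_r, can, brush from where it was at the start of the episode above 0.03 m or angle between any of spare_grip, petri, jar, bottle_l, bottle_r, can's own z axis and vertical above 0.5 rad).
It also fails if it takes over 72 s, if anything falls off the work surface, if the arm or the gripper's body presses on something with over 40 N, if the wrist force passes 120 N, or if a joint passes its speed limit or range.

## Working session

There is one attempt and no reset: what is moved stays moved. The work goes in short steps, each a Python script; the robot and the scene stay as the last script left them, time stands still between calls to the robot, and variables do not carry over. Pictures are saved under pics/ and viewed, at most 10 in all, crops included, and the job is handed in when it is done.

```bash
mkdir -p pics
cat > h.py <<'E'
import numpy as np, cv2
from scipy.spatial.transform import Rotation as R
from station import env, grab_frame, order, finder, sensors
def shot(n,f=None):
    d=grab_frame(n)
    if f: cv2.imwrite('pics/'+f,d['frame'][:,:,::-1])
    return d
def w(d,u,v,z=None,win=0):
    """pixel -> world; on plane z if given, else by depth"""
    Rm=cv2.Rodrigues(np.float64(d['rvec']))[0]; t=np.ravel(d['tvec'])
    r=np.linalg.inv(d['mtx'])@[u,v,1]
    c=-Rm.T@t
    if z is None: return Rm.T@(r*d['range_z'][int(round(v)),int(round(u))]-t)
    q=Rm.T@r; return c+q*(z-c[2])/q[2]
def px(d,p):
    return cv2.projectPoints(np.float64([p]),np.float64(d['rvec']),np.float64(d['tvec']),np.float64(d['mtx']),None)[0].ravel()
def down(yaw):  # tool z down, tool x axis at yaw in world
    c,s=np.cos(yaw),np.sin(yaw)
    return R.from_matrix(np.array([[c,s,0],[s,-c,0],[0,0,-1]])).as_quat()
E
python3 - <<'E'
from h import *
Z=dict(cabinet=0,cabinet_front=.14,hatch_edge=.262,eye=.274,pole_grip=.059,pole_hook=.051,cradle_mid=.059,dipper_grip=.05,dipper_rim=.065,spare_grip=.05,petri=0,jar=0,bottle_l=0,bottle_r=0,can=0,brush=0)
for c in ['top','side']:
    d=shot(c,c+'0.png'); print(c,'cam at',(-cv2.Rodrigues(d['rvec'])[0].T@np.ravel(d['tvec'])).round(2))
    for n,z in Z.items():
        for m in finder.mark_of(n,c)[:4]:
            if m['p']>.2:print(n,round(m['p'],2),np.round(m['position']),w(d,*m['position'],z).round(3))
E
```

```text
top cam at [ 0.17 -0.15  1.77]
cabinet 0.62 [258. 152.] [ 0.698 -0.094  0.   ]
cabinet 0.22 [312. 195.] [ 0.549 -0.314  0.   ]
cabinet_front 0.58 [264. 138.] [ 0.708 -0.112  0.14 ]
hatch_edge 0.89 [259. 131.] [ 0.691 -0.096  0.262]
eye 0.64 [254. 142.] [ 0.649 -0.084  0.274]
pole_grip 0.79 [164. 201.] [0.459 0.229 0.059]
pole_grip 0.73 [258. 152.] [ 0.682 -0.092  0.059]
pole_grip 0.73 [255. 140.] [ 0.724 -0.078  0.059]
pole_hook 0.74 [313. 198.] [ 0.525 -0.314  0.051]
pole_hook 0.52 [177. 171.] [0.581 0.199 0.051]
cradle_mid 0.78 [170. 195.] [0.485 0.212 0.059]
dipper_grip 0.8 [335. 277.] [ 0.247 -0.411  0.05 ]
dipper_grip 0.74 [414. 262.] [ 0.327 -0.69   0.05 ]
dipper_grip 0.67 [314. 218.] [ 0.454 -0.322  0.05 ]
dipper_rim 0.88 [331. 253.] [ 0.33  -0.39   0.065]
dipper_rim 0.7 [313. 192.] [ 0.546 -0.311  0.065]
dipper_rim 0.55 [397. 249.] [ 0.364 -0.625  0.065]
petri 0.92 [263. 214.] [ 0.456 -0.133  0.   ]
jar 0.59 [238. 207.] [ 0.473 -0.036  0.   ]
jar 0.4 [310. 196.] [ 0.543 -0.307  0.   ]
bottle_l 0.88 [163. 146.] [0.684 0.278 0.   ]
bottle_l 0.7 [337. 171.] [ 0.649 -0.402  0.   
[... 796 characters left out ...]
  0.065]
dipper_rim 0.65 [223. 275.] [ 0.322 -0.399  0.065]
dipper_rim 0.63 [273. 238.] [ 0.545 -0.297  0.065]
spare_grip 0.81 [222. 134.] [0.487 0.373 0.05 ]
petri 0.63 [241. 223.] [ 0.452 -0.146  0.   ]
petri 0.49 [255. 250.] [ 0.472 -0.29   0.   ]
jar 0.74 [239. 203.] [ 0.47  -0.038 -0.   ]
bottle_l 0.85 [266. 147.] [0.686 0.275 0.   ]
bottle_l 0.6 [304. 263.] [ 0.643 -0.399  0.   ]
bottle_l 0.6 [294. 159.] [0.793 0.153 0.   ]
bottle_r 0.85 [266. 147.] [0.686 0.275 0.   ]
bottle_r 0.6 [304. 263.] [ 0.643 -0.399  0.   ]
bottle_r 0.6 [294. 159.] [0.793 0.153 0.   ]
can 0.85 [267. 177.] [0.633 0.077 0.   ]
can 0.65 [224. 136.] [0.498 0.418 0.   ]
brush 0.55 [270. 215.] [ 0.581 -0.138  0.   ]
```

Run:
```python
import cv2
t=cv2.imread('pics/top0.png')[100:320,120:450]
s=cv2.imread('pics/side0.png')[110:384,160:400]
cv2.imwrite('pics/t1.png',cv2.resize(t,(792,528),interpolation=2))
cv2.imwrite('pics/s1.png',cv2.resize(s,(525,600),interpolation=2))
```

```text
(no output)
```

View pics/t1.png

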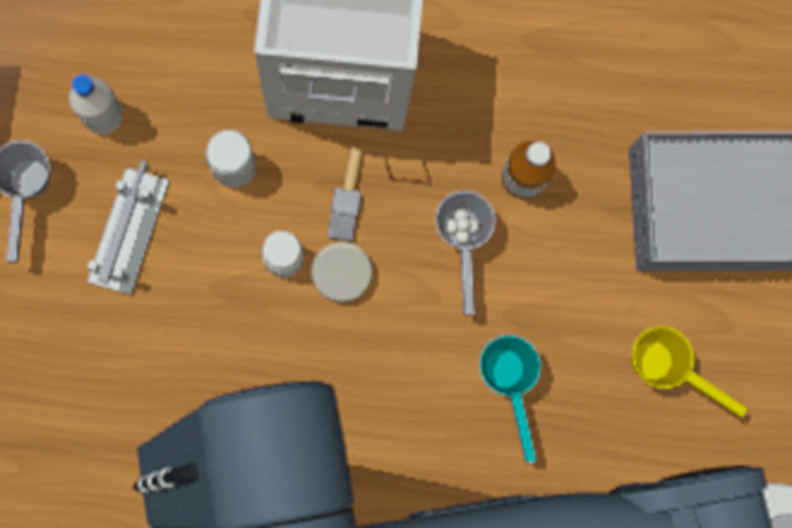

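View pics/s1.png

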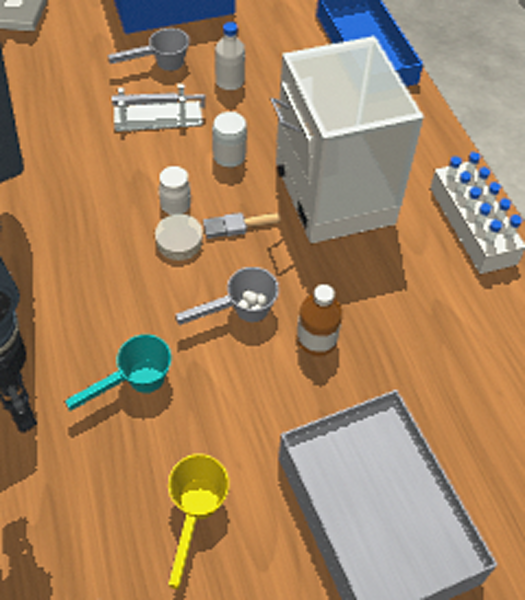

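The top view shows four possible dippers by grip pixel. The steel one holding white balls is at (314,218), with its cup at (313,192). The others are turquoise (335,277), yellow (414,262) and an empty steel spare at about (125,195). I choose the steel one with balls. The pole lies in its cradle from (160,215) to (179,169), hook end away from the robot. Next I'll check the dipper close up on the way, then go over the pole.

Run:
```python
from h import *
print(sensors.read_time(), R.from_quat(sensors.read_orientation()).as_matrix().round(2).tolist())
def rep(f,names):
    d=shot('wrist',f); np.savez('pics/'+f[:-4],**d); print('cam',(-cv2.Rodrigues(d['rvec'])[0].T@np.ravel(d['tvec'])).round(3))
    for n,z in names.items():
        for m in finder.mark_of(n,'wrist')[:2]:
            print(n,round(m['p'],2),np.round(m['position']),w(d,*m['position'],z).round(4))
env.goto([.42,-.30,.36],down(0.0))
rep('w_dip.png',dict(dipper_grip=.05,dipper_rim=.065))
print(sensors.read_time(),sensors.read_joint_pos())
env.goto([.50,-.10,.42],down(0.0))
rep('w_cab.png',dict(eye=.274,hatch_edge=.262,cabinet_front=.14,cabinet=0))
env.goto([.42,.215,.33],down(-.2))
rep('w_pole.png',dict(pole_grip=.059,pole_hook=.051,cradle_mid=.059))
print(sensors.read_time(),sensors.read_joint_pos())
ims=[cv2.imread(f'pics/{f}.png') for f in('w_dip','w_cab','w_pole')]
cv2.imwrite('pics/m1.png',cv2.resize(np.vstack([np.hstack(ims[:2]),np.hstack([ims[2],0*ims[2]])]),(800,600)))
```

```text
1.7 [[0.96, 0.27, -0.0], [0.27, -0.96, 0.0], [0.0, -0.0, -1.0]]
cam [ 0.491 -0.3    0.501]
dipper_grip 0.9 [480. 203.] [ 0.3246 -0.6919  0.05  ]
dipper_grip 0.86 [320. 240.] [ 0.2536 -0.4193  0.05  ]
dipper_rim 0.97 [310. 204.] [ 0.3283 -0.3944  0.065 ]
dipper_rim 0.7 [448. 179.] [ 0.3728 -0.6181  0.065 ]
3.2333 [-6.21949846e-01  2.15929238e-01  2.81778931e-01  1.63729331e+00
 -1.09726911e-04  2.52090792e+00]
cam [ 0.572 -0.101  0.561]
eye 0.71 [249.   4.] [ 0.6575 -0.0962  0.274 ]
cabinet_front 0.78 [252.   1.] [ 0.7019 -0.0979  0.14  ]
cabinet 0.8 [254.  27.] [ 0.7037 -0.1008  0.    ]
cam [0.49  0.201 0.471]
pole_grip 0.76 [245. 114.] [0.4783 0.2168 0.059 ]
pole_hook 0.62 [244.  32.] [0.5844 0.1956 0.051 ]
cradle_mid 0.9 [248. 111.] [0.4814 0.2123 0.059 ]
9.0333 [ 4.72986334e-01  1.31513175e-01  1.01353580e-01  1.54067216e+00
 -3.21118729e-05 -2.46835070e+00]
```

View pics/m1.png

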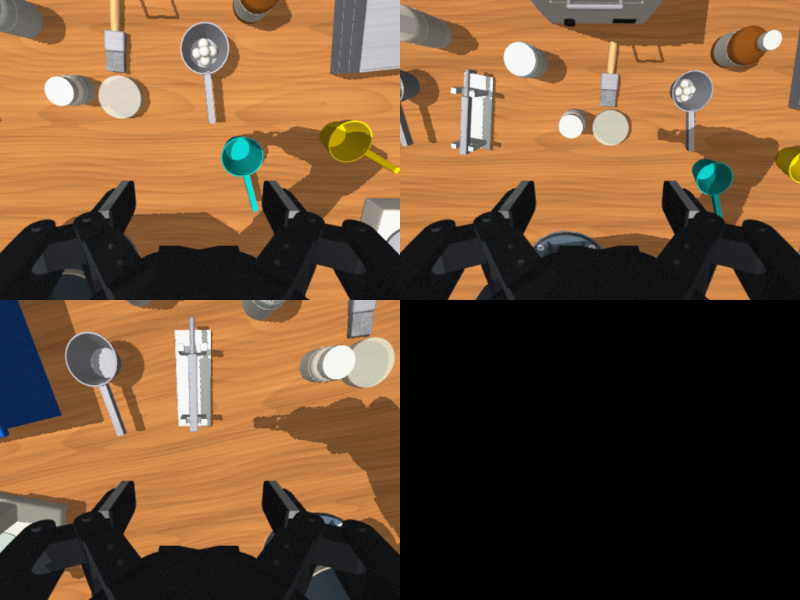

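Wrist views: the full steel dipper is in the first at cup (262,62) and handle (270,130), with five white balls visible. The turquoise one at (310,200) and the yellow one at (445,180) are clearly different. The third shows the pole in its cradle from (245,25) to (248,165). Now for precise depth fits.

```bash
cat >> h.py <<'E'
def cloud(d):
    Rm=cv2.Rodrigues(np.float64(d['rvec']))[0]; z=np.float64(d['range_z'])
    v,u=np.indices(z.shape); r=np.stack([u,v,np.ones_like(u)],-1)@np.linalg.inv(d['mtx']).T
    P=(r*z[...,None]-np.ravel(d['tvec']))@Rm
    P[z==0]=np.nan
    return P.reshape(-1,3)
def box(P,lo,hi):
    with np.errstate(invalid='ignore'): return P[np.all((P>lo)&(P<hi),1)]
def line(P):
    vx,vy,x,y=cv2.fitLine(np.float32(P[:,:2]),cv2.DIST_HUBER,0,1e-4,1e-4).ravel()
    if vx<0: vx,vy=-vx,-vy
    a=np.array([vx,vy]); s=(P[:,:2]-[x,y])@a
    return np.arctan2(vy,vx),np.array([x,y]),a,s
E
python3 - <<'E'
from h import *
P=cloud(np.load('pics/w_pole.npz'))
q=box(P,[.36,.15,.0585],[.62,.28,.0705]); 
for _ in range(2):
    yaw,c,a,s=line(q); t=(q[:,:2]-c)@[-a[1],a[0]]; q=q[abs(t)<.01]
yaw,c,a,s=line(q); print('pole',len(q),yaw,c,'ends',c+a*s.min(),c+a*s.max(),'len',np.ptp(s),np.median(q[:,2]))
# hook-based & rear-based grip
print('grip from rear',c+a*(s.min()+.08),'from front',c+a*(s.max()-.12))
post=box(P,[.36,.15,.0705],[.62,.28,.076]); print('posts',len(post),post[:,:2].min(0),post[:,:2].max(0))
sp=(post[:,:2]-c)@a; print('post s hist',np.histogram(sp,bins=np.arange(-.12,.13,.01)), )
print('post mid',c+a*(np.median(sp[sp<0])+np.median(sp[sp>0]))/2)
P=cloud(np.load('pics/w_dip.npz'))
rim=box(P,[.47,-.38,.060],[.62,-.25,.068]); (cx,cy),r=cv2.minEnclosingCircle(np.float32(rim[:,:2])); print('rim',len(rim),cx,cy,r)
hd=box(P,[.38,-.37,.052],[.56,-.27,.0615]); hd=hd[np.hypot(hd[:,0]-cx,hd[:,1]-cy)>.05]
yaw,c,a,s=line(hd); print('handle',len(hd),yaw,c,c+a*s.min(),c+a*s.max(),'z',np.median(hd[:,2]),'rim yaw',np.arctan2(*( [cx,cy]-c)[::-1]), 'rear+59',c+a*(s.min()+.059),'cup-85',[cx-.085*a[0],cy-.085*a[1]])
for n in('top','side'):
    d=shot(n,f'{n}1.png'); np.savez('pics/'+n,**d); P=cloud(d)
    t=box(P,[.6,-.28,.292],[.95,.08,.308]); print(n,len(t))
    if len(t)>20:
        b=cv2.minAreaRect(np.float32(t[:,:2])); print(b, cv2.boxPoints(b).round(3).tolist())
    for zl,zh in((.27,.278),(.255,.27),(.2,.24),(.09,.13),(.03,.06)):
        t=box(P,[.55,-.25,zl],[.76,.05,zh]); 
        if len(t): print(zl,len(t),t.min(0).round(3),t.max(0).round(3))
E
```

```text
pole 1132 -0.18692191 [0.4748104 0.2142602] ends [0.40213722 0.22800487] [0.57651395 0.19502503] len 0.17746806585582364 0.06453266309272197
grip from rear [0.48074369 0.21313804] from front [0.45860424 0.21732527]
posts 103 [0.41073258 0.17441095] [0.55605772 0.24981154]
post s hist (array([ 0,  0,  0,  0,  0,  6, 47,  0,  0,  0,  0,  0,  0,  0,  0,  0,  0,
        0, 11, 39,  0,  0,  0,  0]), array([-1.20000000e-01, -1.10000000e-01, -1.00000000e-01, -9.00000000e-02,
       -8.00000000e-02, -7.00000000e-02, -6.00000000e-02, -5.00000000e-02,
       -4.00000000e-02, -3.00000000e-02, -2.00000000e-02, -1.00000000e-02,
       -5.55111512e-17,  1.00000000e-02,  2.00000000e-02,  3.00000000e-02,
        4.00000000e-02,  5.00000000e-02,  6.00000000e-02,  7.00000000e-02,
        8.00000000e-02,  9.00000000e-02,  1.00000000e-01,  1.10000000e-01,
        1.20000000e-01]))
post mid [0.48337992 0.21263945]
rim 529 0.5688058137893677 -0.32679983973503113 0.07024113088846207
handle 683 0.1571962 [ 0.46770898 -0.32012728] [ 0.40659919 -0.32981342] [ 0.56474542 -0.30474662] z 0.05716575123718821 rim 
[... 524 characters left out ...]
.689 -0.207  0.2  ] [0.719 0.013 0.24 ]
0.09 291 [ 0.58  -0.206  0.09 ] [0.703 0.05  0.129]
0.03 190 [ 0.557 -0.206  0.03 ] [0.748 0.049 0.06 ]
side 1930
((0.7893136143684387, -0.09844816476106644), (0.22917360067367554, 0.18261468410491943), 89.53022003173828) [[0.6970000267028809, -0.21199999749660492], [0.8799999952316284, -0.21400000154972076], [0.8820000290870667, 0.014999999664723873], [0.6990000009536743, 0.017000000923871994]]
0.27 70 [ 0.651 -0.21   0.27 ] [ 0.759 -0.001  0.278]
0.255 151 [ 0.655 -0.211  0.255] [0.76  0.013 0.27 ]
0.2 232 [ 0.689 -0.211  0.2  ] [0.76  0.014 0.24 ]
0.09 279 [ 0.581 -0.212  0.09 ] [0.759 0.05  0.13 ]
0.03 231 [ 0.579 -0.212  0.03 ] [0.759 0.046 0.06 ]
```

Run:
```python
from h import *
q=down(-.187); g=np.array([.480,.2133])
env.goto([*g,.12],q); 
env.move_linear([*g,.041],v=.1)
env.gripper_to(0.0,70); print('gap',sensors.read_finger_gap(),sensors.read_grip_force(),sensors.read_tcp_pos())
env.move_linear([*g,.20],v=.2)
env.goto([.563,-.097,.318],down(-.011))
print(sensors.read_time(),sensors.read_joint_pos().round(2),sensors.read_force().round(2))
d=shot('wrist','w_hov.png'); np.savez('pics/w_hov',**d)
for n in('pole_hook','eye'):
    for m in finder.mark_of(n,'wrist')[:2]: print(n,m,w(d,*m['position'],.274 if n=='eye' else .329).round(4))
print('expected eye px',px(d,[.664,-.098,.274]),'pin tip',px(d,[.679,-.098,.303]),'hook',px(d,[.672,-.098,.329]))
s=shot('side','s_hov.png'); print(px(s,[.664,-.098,.274]),px(s,[.679,-.098,.303]))
a=cv2.imread('pics/w_hov.png'); b=cv2.imread('pics/s_hov.png')[110:230,220:360]
cv2.imwrite('pics/m2.png',np.vstack([cv2.resize(a,(600,300),interpolation=2)*0+cv2.resize(a[:256],(600,300),interpolation=2),cv2.resize(b,(600,300),interpolation=2)]))
```

```text
gap 0.015159672955661256 68.63962769508362 [0.48010453 0.21333813 0.04126316]
17.075 [-0.17  0.31  0.31  1.57  0.    2.98] [ 0.34  0.82 -1.51]
pole_hook {'position': [253.5, 21.6], 'p': 0.81} [ 0.6675 -0.0977  0.329 ]
pole_hook {'position': [55.8, 206.6], 'p': 0.3} [0.5859 0.0028 0.329 ]
eye {'position': [253.9, 65.0], 'p': 0.92} [ 0.6575 -0.0976  0.274 ]
expected eye px [254.36932509  53.5133131 ] pin tip [254.07873976  10.38783511] hook [254.21582564   9.3346125 ]
[288.41155005 159.38093241] [292.52423597 153.19064412]
```

View pics/m2.png

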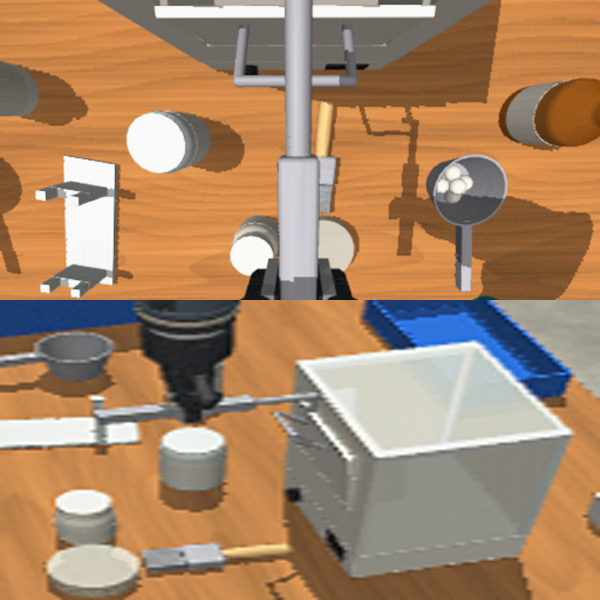

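The wrist view shows the eye bar at (252,68), with the rod crossing between its side wires at columns 206 and 299. The eye reads x≈0.657 and the hook about 10 mm beyond it, so the pin is over the middle of the gap. Lower and swing.

Run:
```python
from h import *
p=np.array(sensors.read_tcp_pos())
hit=env.move_linear([p[0],p[1],.268],v=.06,f_stop=6); p=np.array(sensors.read_tcp_pos())
print('hit',hit,p,sensors.read_force().round(2))
d=shot('side'); s=d['frame'][110:230,220:360,::-1]
if p[2]<.275:
    env.hold(.1)
    # engage: pull back 9 mm so the pin meets the bar, then follow the arc of the eye
    ax=np.array([np.cos(-.011),np.sin(-.011),0])
    o=lambda t:np.array([-.032*np.cos(t)-.134*np.sin(t),.134*np.cos(t)-.032*np.sin(t)])
    f0=sensors.read_force()
    for t in np.linspace(0,.9,7):
        e=o(t)-o(0); tgt=p+ax*(e[0]-.0095)+np.array([0,0,e[1]])
        h=env.move_linear(tgt,v=.07,f_stop=25)
        print(round(t,2),h,tgt.round(3),(sensors.read_force()-f0).round(2))
        if h: break
    env.hold(.15)
d=shot('side'); s2=d['frame'][110:230,220:360,::-1]
cv2.imwrite('pics/m3.png',cv2.resize(np.vstack([s,s2]),(600,600*240//140*7//12),interpolation=2)[:600])
print(sensors.read_time(),sensors.read_finger_gap())
```

```text
hit False [ 0.56319264 -0.09697595  0.26837802] [-0.15 -0.6  -0.8 ]
0.0 False [ 0.554 -0.097  0.268] [-1.3   0.41  1.67]
0.15 False [ 0.534 -0.097  0.262] [-1.03 -0.56  0.06]
0.3 False [ 0.516 -0.096  0.253] [-1.45 -0.91  0.42]
0.45 False [ 0.499 -0.096  0.241] [-0.58 -0.54  0.96]
0.6 False [ 0.484 -0.096  0.227] [-0.94 -0.44  0.75]
0.75 False [ 0.471 -0.096  0.211] [ 1.07  0.15 -0.48]
0.9 False [ 0.461 -0.096  0.193] [12.12  0.09  2.44]
21.5417 0.014581645678318003
```

View pics/m3.png

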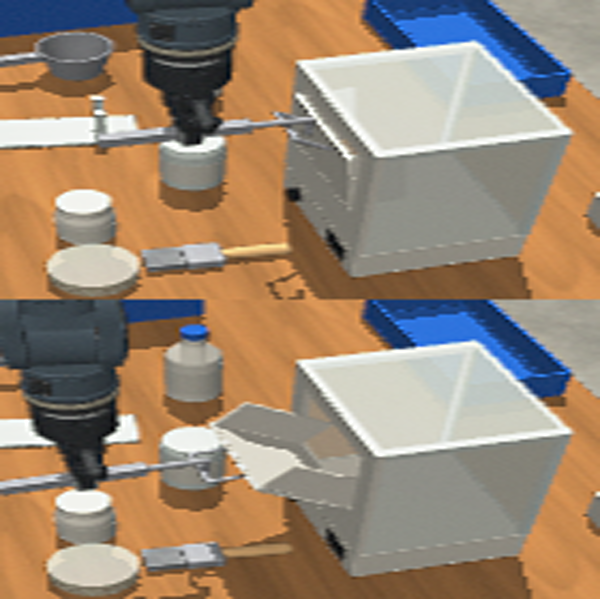

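Top half: the pin sits in the eye. Bottom half: the hatch is down as a chute, with the hook still on the bar at about (268,190). Next I'll unhook, return the pole and check the pour kinematics.

Run:
```python
from h import *
p=np.array(sensors.read_tcp_pos()); print(p)
env.move_linear(p+[.008,0,0],v=.06)
env.move_linear(p+[.008,0,.065],v=.12)
env.move_linear([.43,-.05,.30],v=.25)
q=down(-.187); env.goto([.481,.2131,.14],q)
h=env.move_linear([.481,.2131,.041],v=.1,f_stop=8); print(h,sensors.read_tcp_pos())
env.gripper_to(.05); 
env.move_linear([.481,.2131,.16],v=.2)
env.goto([.42,.13,.36],down(-.1))
print(sensors.read_time())
d=shot('wrist','w_p2.png')
for n in('pole_grip','cradle_mid','pole_hook'):
    for m in finder.mark_of(n,'wrist')[:1]: print(n,m,w(d,*m['position'],.059).round(4))
P=cloud(d); k=box(P,[.36,.15,.0585],[.62,.28,.0705])
for _ in range(3):
    yaw,c,a,s=line(k); k=k[abs((k[:,:2]-c)@[-a[1],a[0]])<.01]
yaw,c,a,s=line(k); print('pole',yaw,c+a*(s.min()+.08),np.ptp(s))
d=shot('top'); P=cloud(d)
for zl in np.arange(.19,.28,.015):
    t=box(P,[.5,-.25,zl],[.75,.05,zl+.015]); 
    if len(t): print(round(zl,3),len(t),t.min(0).round(3),t.max(0).round(3))
# dipper refit from close wrist data
P=cloud(np.load('pics/w_dip.npz'))
hd=box(P,[.38,-.37,.054],[.50,-.27,.0615])
yaw,c,a,s=line(hd); print('handle',len(hd),yaw,c,c+a*s.min(),c+a*s.max())
ring=box(P,[.46,-.40,.058],[.64,-.22,.07]); print(ring.min(0),ring.max(0))
# pour IK: handle direction psi, tool pitch th below the handle line, roll phi about the handle
def tool(psi,th,phi):
    B=R.from_euler('z',psi)*R.from_euler('x',phi)
    z=np.array([np.cos(th),0,-np.sin(th)]); y=np.array([0,1.,0]); x=np.cross(y,z)
    return B,(B*R.from_matrix(np.c_[x,y,z])),(B*R.from_matrix(np.c_[-x,-y,z]))
gd=env.grip_depth
for th in np.radians([45,60,75,90]):
  for psi in np.radians([-60,-30,0,30,60]):
    for sg in(1,-1):
      m=[]
      for phi in np.radians([0,60,100,115]):
        B,T1,T2=tool(psi,th,sg*phi)
        cup=np.array([.645,-.098,.335]); g=cup-B.apply([.085,0,0])
        m.append(''.join(str(int(env.inverse_kinematics(g+T.apply([0,0,gd]),T.as_quat()) is not None)) for T in(T1,T2)))
      if any(c in m[2] for c in'1'): print(np.degrees([th,psi]).round(),sg,m)
```

```text
[ 0.46467417 -0.09610049  0.19403377]
True [0.48066043 0.21273301 0.04185224]
30.6333
pole_grip {'position': [198.3, 117.5], 'p': 0.97} [0.4786 0.2114 0.059 ]
cradle_mid {'position': [198.8, 115.2], 'p': 0.66} [0.4819 0.2101 0.059 ]
pole_hook {'position': [201.6, 41.9], 'p': 0.77} [0.5831 0.19   0.059 ]
pole -0.18254662 [0.48095096 0.21163531] 0.17210535899844354
0.19 253 [ 0.571 -0.204  0.19 ] [0.724 0.012 0.205]
0.205 256 [ 0.572 -0.207  0.205] [0.702 0.011 0.22 ]
0.22 88 [ 0.603 -0.206  0.22 ] [0.703 0.011 0.235]
0.235 57 [ 0.616 -0.204  0.235] [0.706 0.01  0.25 ]
0.25 39 [ 0.632 -0.204  0.25 ] [0.703 0.012 0.264]
0.265 92 [ 0.696 -0.206  0.265] [0.703 0.011 0.28 ]
0.28 178 [ 0.694 -0.207  0.28 ] [0.748 0.014 0.295]
handle 535 0.120942734 [ 0.45452958 -0.3229533 ] [ 0.40663377 -0.32877437] [ 0.4997501 -0.3174574]
[ 0.46148597 -0.39977856  0.05801096] [ 0.62780716 -0.26626718  0.06993182]
```

View pics/w_p2.png

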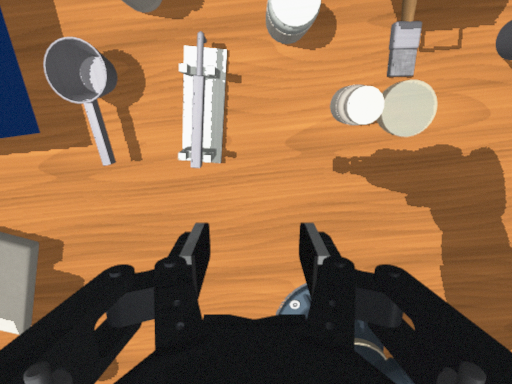

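The pole is back in both notches, from (200,38) to (197,163) in this view, hook end away from the robot. Next I'll search more widely for a pour pose.

```bash
cat > srch.py <<'E'
from h import *
import time
gd=env.grip_depth; rng=np.random.default_rng(0); res=[]; n=0; t0=time.time()
print('gd',gd,[env.inverse_kinematics([.5,-.1,.35],R.from_euler('y',a,degrees=True).as_quat()) is not None for a in(180,150,135,120,105,90)])
while time.time()-t0<60:
    n+=1
    th=np.radians(rng.uniform(42,110)); psi=rng.uniform(-2,2); phi=rng.choice([-1,1])*np.radians(rng.uniform(82,112)); pit=rng.uniform(-.5,.9)
    B=R.from_euler('ZYX',[psi,pit,phi]); mz=B.apply([0,0,1])
    if mz[2]>-.08: continue
    cup=np.array([rng.uniform(.625,.655),-.098+rng.uniform(-.03,.03),rng.uniform(.32,.42)])   # rim/cup reference point: rim centre
    g=cup-B.apply([.085,0,.015])
    z=np.array([np.cos(th),0,-np.sin(th)]); y=np.array([0,1.,0]); x=np.cross(y,z)
    for s in(1,-1):
        T=B*R.from_matrix(np.c_[s*x,s*y,z]); zz=T.apply([0,0,1])
        body=g-zz*.1
        if body[0]>.60 or g[0]>.60: continue
        J=env.inverse_kinematics(g+zz*gd,T.as_quat())
        if J is not None: res.append(dict(th=th,psi=psi,phi=phi,pit=pit,s=s,cup=cup,mz=mz,J=J,zz=zz))
print(n,len(res))
res.sort(key=lambda r:r['mz'][2])
for r in res[:25]: print(*[f'{np.degrees(r[k]):.0f}' for k in('th','psi','phi','pit')],r['s'],r['cup'].round(3),'mouth',r['mz'].round(2),'tool',r['zz'].round(2),np.round(r['J'],2))
E
python3 srch.py
```

```text
gd 0.0187 [True, True, True, True, False, False]Traceback (most recent call last):
  File "srch.py", line 17, in <module>
    J=env.inverse_kinematics(g+zz*gd,T.as_quat())
ValueError: time passes only in moves, steps and waits
```

```bash
cat > fit.py <<'E'
from h import *
from scipy.optimize import least_squares
rng=np.random.default_rng(1); D=[]; n=0
J0=np.array(sensors.read_joint_pos()); D.append((J0,np.array(sensors.read_tcp_pos()),np.array(sensors.read_orientation())))
try:
    while n<110 and len(D)<45:
        n+=1
        a=rng.uniform(-.9,.9); r=rng.uniform(.35,.65); p=np.array([r*np.cos(a),r*np.sin(a),rng.uniform(.15,.45)])
        T=R.from_euler('z',a)*R.from_quat(down(rng.uniform(-1,1)))*R.from_rotvec([*rng.uniform(-.7,.7,2),0])
        J=env.inverse_kinematics(p,T.as_quat())
        if J is not None: D.append((np.array(J),p,T.as_quat()))
except ValueError as e: print(e)
print(n,len(D))
J=np.array([d[0] for d in D]); Pt=np.array([d[1] for d in D]); Q=R.from_quat([d[2] for d in D])
ax=np.array([[0,0,1],[0,1,0],[0,1,0],[0,1,0],[0,0,1],[1,0,0]],float)
E
cat > kin.py <<'E'
import numpy as np
from scipy.spatial.transform import Rotation as R
def fk(k,J):
    # k: 6 offsets vectors(3 each)->18, tool offset 3, axis rotvec tweaks 18, tool rotation 3
    J=np.atleast_2d(J); off=k[:18].reshape(6,3); A=k[18:36].reshape(6,3)
    Rc=R.identity(len(J)); p=np.zeros((len(J),3))
    for i in range(6):
        p=p+Rc.apply(off[i]); u=A[i]/np.linalg.norm(A[i]); Rc=Rc*R.from_rotvec(J[:,i:i+1]*u)
    return p+Rc.apply(k[36:39]),Rc*R.from_rotvec(k[39:42])
E
cat >> fit.py <<'E'
from kin import fk
def cost(k):
    p,r=fk(k,J); return np.r_[((p-Pt)*5).ravel(),(r.inv()*Q).as_rotvec().ravel(),1e-5*(k-k0)]
best=None
for t in range(8):
    # arm stretched up at zero is a guess; tool pitch = j2+j3+j4 measured from horizontal ahead
    k0=np.r_[0,0,.2, 0,0,.1, rng.uniform(-.1,.1),0,.35, rng.uniform(.1,.35),0,0, .1,0,0, .05,0,0, ax.ravel()*rng.choice([1],1), .15,0,0, R.from_matrix([[0,0,1],[0,-1,0],[1,0,0]]).as_rotvec()]
    k0[18+12:18+15]*=rng.choice([-1,1]); k0[18+15:18+18]*=rng.choice([-1,1]); k0[39:42]+=rng.normal(0,.3,3)
    s=least_squares(cost,k0,max_nfev=150)
    print(t,s.cost)
    if best is None or s.cost<best.cost: best=s
    if best.cost<1e-5: break
k=best.x; p,r=fk(k,J); print('err mm',1e3*abs(p-Pt).max(),'rad',abs((r.inv()*Q).as_rotvec()).max()); print(k.round(3).tolist())
np.save('kin.npy',k)
E
python3 fit.py
```

```text
46 45
0 1.091394025851166e-09
err mm 3.486991251300253e-08 rad 2.815137099126952e-11
[0.0, 0.0, 0.158, 0.0, 0.274, 0.037, 0.0, 0.201, 0.572, 0.396, -0.269, 0.025, 0.139, -0.205, 0.327, 0.327, -0.0, -0.327, -0.0, -0.0, 0.753, 0.0, 1.366, 0.0, -0.0, -0.0, 0.0, 0.0, 1.136, -0.0, 0.0, 0.0, 3.057, 0.533, 0.0, 0.0, -0.02, -0.0, 0.0, -0.0, 1.571, -0.0]
```

```bash
cat > pour.py <<'E'
import numpy as np
from scipy.spatial.transform import Rotation as R
from scipy.optimize import least_squares
from kin import fk
k=np.load('kin.npy'); gd=.0187
lo=np.array([-2.66,-1.03,-1.14,-1.82,-1.45,-3.14])+.03; hi=np.array([2.66,1.9,1.46,2.27,1.34,3.14])-.03
def G(th,s):   # tool in dipper frame
    z=np.array([np.cos(th),0,-np.sin(th)]); y=np.array([0,1.,0]); x=np.cross(y,z)
    return R.from_matrix(np.c_[s*x,s*y,z])
def dip(J,th,s,b=0.):   # b: grasped b behind grip point
    p,T=fk(k,J); p,T=p[0],T[0]; zz=T.apply([0,0,1]); B=T*G(th,s).inv()
    return p-zz*gd-B.apply([-b,0,0]),B,zz
def lip(g,B,ldir): return g+B.apply(np.array([.085,0,.015])+.046*ldir)
def ik(g,B,th,s,J0,b=0.):
    T=B*G(th,s); p=g+B.apply([-b,0,0])+T.apply([0,0,gd])
    def f(J):
        q,r=fk(k,J); return np.r_[(q[0]-p)*5,(r[0].inv()*T).as_rotvec()]
    o=least_squares(f,np.clip(J0,lo+1e-3,hi-1e-3),bounds=(lo,hi),max_nfev=60)
    return o.x if o.cost<1e-8 else None
E
cat > opt.py <<'E'
from pour import *
import pickle,time
rng=np.random.default_rng(3); out=[]; t0=time.time(); h=lambda v:max(0,v)
E0=np.array([.640,-.098,.29]); b=.01
while time.time()-t0<150:
    s=rng.choice([1,-1]); my=rng.choice([1,-1])
    def f(v):
        J,th=v[:6],v[6]; g,B,zz=dip(J,th,s,b); m=B.apply([0,0,1])
        d=B.inv().apply([0,0,-1]); d[2]=0; d/=np.linalg.norm(d)+1e-9
        e=lip(g,B,d)-(E0-[0,my*.02,0]); e[:2]=np.sign(e[:2])*np.maximum(abs(e[:2])-.006,0); e[2]=np.sign(e[2])*h(abs(e[2])-.02)
        c=[]
        for a in (0.,.07,.13,.2,.3):
            P=g-zz*a; rad=.02 if a==0 else .06
            c.append(min(h(P[0]-(.575-rad)),h(.275+rad-P[2])))
        return np.r_[e*20,h(m[2]+.25)*3,h(-m[0]-.15)*2,h(m[0]-.6)*2,h(.4-my*m[1]),np.array(c)*20]
    x0=np.r_[rng.uniform(-1.2,1.2),rng.uniform(-1,1.2),rng.uniform(-1.1,1.4),rng.uniform(-1.7,2.2),rng.uniform(-1.4,1.3),rng.uniform(-3,3),rng.uniform(.8,1.5)]
    o=least_squares(f,x0,bounds=(np.r_[lo,np.radians(42)],np.r_[hi,np.radians(95)]),max_nfev=80)
    if o.cost>1e-3: continue
    J,th=o.x[:6],o.x[6]; g,B,zz=dip(J,th,s,b); m=B.apply([0,0,1]); d=B.inv().apply([0,0,-1]); d[2]=0; d/=np.linalg.norm(d); E=lip(g,B,d)
    axis=np.cross([0,0,1],m); axis/=np.linalg.norm(axis); ang=np.arccos(m[2]); W=[J]; ok=True
    for t in np.linspace(1,0,9)[1:]:
        Bt=R.from_rotvec(-axis*ang*(1-t))*B; gt=g+(E+[0,0,.06*(1-t)]-lip(g,Bt,d))
        q=ik(gt,Bt,th,s,W[-1],b)
        if q is None: ok=False;break
        W.append(q)
    W=W[::-1]; W_yaw=np.arctan2(*(R.from_rotvec(-axis*ang)*B).apply([1,0,0])[1::-1]) if ok else 0
    out.append((ok,o.cost,np.degrees(th),s,W,g,m,zz,E,W_yaw,d))
    if ok and sum(r[0] for r in out)>=12: break
print(len(out),sum(r[0] for r in out)); pickle.dump(out,open('out.pkl','wb'))
for r in sorted(out,key=lambda r:-r[0])[:14]: print(r[0],f'{r[1]:.1e} th{r[2]:.0f} s{r[3]} yaw{np.degrees(r[9]):.0f}','g',r[5].round(3),'m',r[6].round(2),'zz',r[7].round(2),'E',r[8].round(3),'J',r[4][-1].round(2),'step',np.abs(np.diff(r[4],axis=0)).max().round(2) if r[0] else '')
E
python3 opt.py
```

```text
16 12
True 5.0e-14 th53 s-1 yaw32 g [ 0.556 -0.131  0.39 ] m [-0.15  0.96 -0.25] zz [ 0.67 -0.74 -0.02] E [ 0.634 -0.124  0.31 ] J [ 0.23  0.09 -1.1  -1.14 -1.06  1.14] step 0.76
True 6.2e-14 th47 s-1 yaw-49 g [ 0.58  -0.072  0.406] m [-0.15 -0.96 -0.25] zz [ 0.64  0.73 -0.24] E [ 0.646 -0.072  0.305] J [-0.63  0.11 -0.35  0.74  1.31 -2.06] step 0.28
True 8.4e-15 th47 s1 yaw-20 g [ 0.563 -0.06   0.374] m [-0.15 -0.96 -0.25] zz [0.77 0.63 0.06] E [ 0.646 -0.072  0.31 ] J [-0.63  0.41 -1.11 -1.76  1.31  2.11] step 1.17
True 7.6e-12 th42 s-1 yaw-40 g [ 0.573 -0.069  0.401] m [-0.15 -0.96 -0.25] zz [ 0.74  0.64 -0.21] E [ 0.646 -0.072  0.31 ] J [-0.63 -0.01 -0.63  0.13  1.26 -1.73] step 0.28
True 1.0e-18 th52 s1 yaw-58 g [ 0.589 -0.076  0.421] m [-0.15 -0.96 -0.25] zz [ 0.53  0.81 -0.26] E [ 0.646 -0.072  0.31 ] J [-0.62  0.3  -0.03  1.4   1.31  0.7 ] step 0.27
True 1.7e-20 th46 s-1 yaw-24 g [ 0.564 -0.062  0.379] m [-0.15 -0.96 -0.25] zz [0.78 0.63 0.01] E [ 0.646 -0.072  0.31 ] J [-0.63  0.25 -1.06 -1.35  1.31 -1.18] step 1.0
True 1.4e-16 th43 s-1 yaw-41 g [ 0.573 -0.069  0.402] m [-0.
[... 613 characters left out ...]
4 -1.09] step 0.28
True 6.5e-27 th43 s1 yaw-37 g [ 0.57  -0.067  0.397] m [-0.15 -0.96 -0.25] zz [ 0.75  0.64 -0.16] E [ 0.646 -0.072  0.31 ] J [-0.63 -0.   -0.73 -0.13  1.29  1.51] step 0.41
True 2.5e-18 th43 s1 yaw-64 g [ 0.596 -0.079  0.416] m [-0.15 -0.96 -0.25] zz [ 0.54  0.74 -0.41] E [ 0.646 -0.072  0.3  ] J [-0.59  0.22 -0.03  1.24  1.14  1.02] step 0.28
False 7.3e-23 th46 s1 yaw0 g [ 0.626 -0.109  0.439] m [-0.15  0.96 -0.25] zz [ 0.28 -0.84 -0.47] E [ 0.646 -0.124  0.31 ] J [ 0.24  0.25  0.12  1.29 -1.07 -1.5 ] step 
False 1.2e-13 th53 s-1 yaw0 g [ 0.65  -0.105  0.44 ] m [-0.15  0.96 -0.25] zz [ 0.09 -0.92 -0.39] E [ 0.646 -0.124  0.31 ] J [ 0.25  0.54  0.5   1.88 -1.15  1.86] step
```

```bash
cat > plan.py <<'E'
from h import *
from pour import *
import pickle
out=[r for r in pickle.load(open('out.pkl','rb')) if r[0]]
r=min(out,key=lambda r:np.abs(r[7]-[.33,-.85,-.41]).sum()); th=np.radians(r[2]); s=r[3]; b=.01; W=np.array(r[4])
yaw=.13; g0=np.array([.465,-.3215,.05]); B0=R.from_euler('z',yaw)
def tcp(g,B): T=B*G(th,s); return g+B.apply([-b,0,0])+T.apply([0,0,gd]),T.as_quat()
gw,Bw,_=dip(W[0],th,s,b); yw=np.arctan2(*Bw.apply([1,0,0])[1::-1])
# upright transfer waypoints from lifted pose to W[0], worked backwards for one joint branch
gl=g0+[0,0,.30]; C=[W[0]]
for t in np.linspace(1,0,7)[1:]:
    C.append(ik(gl+(gw-gl)*t,R.from_euler('z',yaw+(yw-yaw)*t),th,s,C[-1],b))
JL=C[-1]; C=np.array(C[::-1])
JG=[ik(g0+[0,0,z],B0,th,s,JL,b) for z in(.3,.2,.1,.0)]
E
python3 - <<'E'
from plan import *
print('C',C.round(2).tolist()); print('G',[None if j is None else j.round(2).tolist() for j in JG]); print('W',W.round(2).tolist()); print(gw,yw)
def tilt(A,Bj): return max(np.degrees(np.arccos(dip(A+(Bj-A)*t,th,s,b)[1].apply([0,0,1])[2])) for t in np.linspace(0,1,9))
print('tilt direct',tilt(C[0],C[-1]),'half',tilt(C[0],C[3]),tilt(C[3],C[6]))
print(env.inverse_kinematics(*tcp(g0+[0,0,.1],B0)))
for j in W[::2]:
    g,B,zz=dip(j,th,s,b); print('g',g.round(3),'rim',(g+B.apply([.085,0,.015])).round(3),'foot',(g+B.apply([.085,0,-.05])).round(3),'m',B.apply([0,0,1]).round(2),'body',(g-zz*.1).round(3))
E
```

```text
C [[-0.96, -0.03, -0.34, 0.8, 0.7, -0.92], [-0.93, 0.02, -0.27, 0.89, 0.74, -1.03], [-0.9, 0.08, -0.2, 0.99, 0.77, -1.15], [-0.86, 0.14, -0.12, 1.09, 0.8, -1.27], [-0.82, 0.21, -0.03, 1.2, 0.81, -1.39], [-0.78, 0.28, 0.07, 1.32, 0.82, -1.51], [-0.74, 0.35, 0.18, 1.44, 0.82, -1.63]]
G [[-0.96, -0.03, -0.34, 0.8, 0.7, -0.92], [-0.96, 0.04, -0.54, 0.53, 0.7, -0.92], [-0.96, 0.16, -0.71, 0.23, 0.7, -0.92], [-0.96, 0.36, -0.85, -0.09, 0.7, -0.92]]
W [[-0.74, 0.35, 0.18, 1.44, 0.82, -1.63], [-0.67, 0.25, 0.17, 1.35, 0.63, -1.55], [-0.57, 0.16, 0.15, 1.28, 0.41, -1.49], [-0.44, 0.09, 0.12, 1.21, 0.17, -1.43], [-0.29, 0.04, 0.09, 1.16, -0.09, -1.38], [-0.12, 0.02, 0.05, 1.13, -0.37, -1.34], [0.05, 0.03, 0.0, 1.11, -0.64, -1.28], [0.19, 0.08, -0.04, 1.12, -0.9, -1.21], [0.31, 0.17, -0.06, 1.18, -1.14, -1.09]]
[ 0.57506345 -0.22299163  0.3549926 ] 0.8743019420768056
tilt direct 2.031876549000894 half 0.5548407551532477 0.4725333090602414
[-0.95784243  0.16472292 -0.71345772  0.23087421  0.70426418 -0.91552463]
g [ 0.575 -0.223  0.355] rim [ 0.63  -0.158  0.37 ] foot [ 0.63  -0.158  0.305] m [-0.  0.  1.] body [ 0.528 -0.279  0.423]
g [ 0.576 -0.218  0.393] rim [ 0.63  -0.153  0.375] foot [ 0.627 -0.182  0.317] m [0.04 0.44 0.9 ] body [ 0.532 -0.238  0.48 ]
g [ 0.578 -0.19   0.423] rim [ 0.631 -0.14   0.376] foot [ 0.626 -0.191  0.337] m [0.08 0.79 0.61] body [ 0.539 -0.169  0.512]
g [ 0.583 -0.145  0.436] rim [ 0.633 -0.121  0.37 ] foot [ 0.627 -0.185  0.357] m [0.09 0.97 0.2 ] body [ 0.547 -0.087  0.509]
g [ 0.588 -0.093  0.426] rim [ 0.635 -0.101  0.355] foot [ 0.629 -0.163  0.371] m [ 0.09  0.96 -0.25] body [ 0.554 -0.008  0.468]<stdin>:3: RuntimeWarning: invalid value encountered in arccos
```

```bash
sed -i "s/^yaw=.13/W=np.array([ik(dip(j,th,s,b)[0]+[0,-.015,-.012],dip(j,th,s,b)[1],th,s,j,b) for j in W])\nyaw=.13/" plan.py
python3 - <<'E'
from plan import *
env.gripper_to(.045)
env.set_joints(JG[1])
env.set_joints(JG[2])
p,q=tcp(g0,B0)
print(env.move_linear(p+[0,0,.002],v=.1,f_stop=15),sensors.read_tcp_pos()-p)
env.gripper_to(0,110); print('gap',sensors.read_finger_gap(),sensors.read_grip_force(),sensors.read_tcp_pos()-p,sensors.read_time())
env.move_linear(p+[0,0,.15],v=.15)
print('F',sensors.read_force().round(2),sensors.read_torque().round(2),sensors.read_finger_gap())
d=shot('side'); g,B,_=dip(sensors.read_joint_pos(),th,s,b)
for n,o in(('dipper_grip',[0,0,0]),('dipper_rim',[.085,0,.015])):
    e=px(d,g+B.apply(o)); print(n,'expect',e.round(1),[(np.round(m['position'],1),round(m['p'],2)) for m in finder.mark_of(n,'side')[:4]])
cv2.imwrite('pics/lift.png',cv2.resize(d['frame'][150:330,180:360,::-1],(540,540),interpolation=2))
print(sensors.read_time())
E
```

```text
False [ 0.00032749 -0.0004096   0.0027597 ]
gap 0.012519225628460199 107.53082871437073 [ 0.00019196 -0.00030998  0.00257698] 34.8417
F [-0.13  0.79 -4.2 ] [-0.2   1.49  0.01] 0.012428256322470127
dipper_grip expect [254.1 228.1] [(array([242.1, 358. ]), 0.92), (array([203.6, 287. ]), 0.64), (array([253.1, 230.8]), 0.57), (array([302. , 267.4]), 0.47)]
dipper_rim expect [275.9 218. ] [(array([275.3, 217.2]), 0.96), (array([226. , 273.2]), 0.89), (array([250.3, 329.2]), 0.78)]
36.125
```

View pics/lift.png

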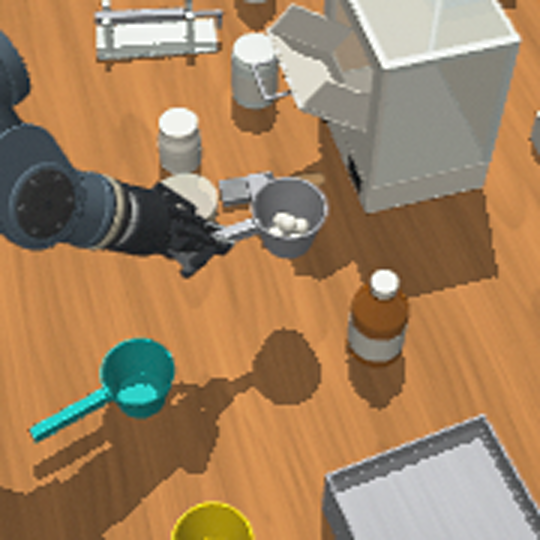

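The dipper is lifted level with the balls in the cup. The rim is at (275,217), within 1 px of the expected spot. Now carry and pour.

Run:
```python
from plan import *
env.set_joints(JL); env.set_joints(C[-1]); print(sensors.read_time())
for j in W[1:]: env.set_joints(j)
env.hold(.6)
print(sensors.read_time(),sensors.read_force().round(2),sensors.read_torque().round(2))
d=shot('side'); a=d['frame'][110:250,220:380,::-1]
for i in range(5):
    ms=finder.mark_of(f'ball{i}_center','side')
    if i==0: print([(np.round(m['position']),round(m['p'],2)) for m in ms])
cv2.imwrite('pics/pour.png',cv2.resize(a,(640,560),interpolation=2))
```

```text
37.5167
40.8667 [ 0.21  0.18 -2.74] [1.31 0.58 0.01]
[(array([272., 137.]), 0.57)]
```

View pics/pour.png

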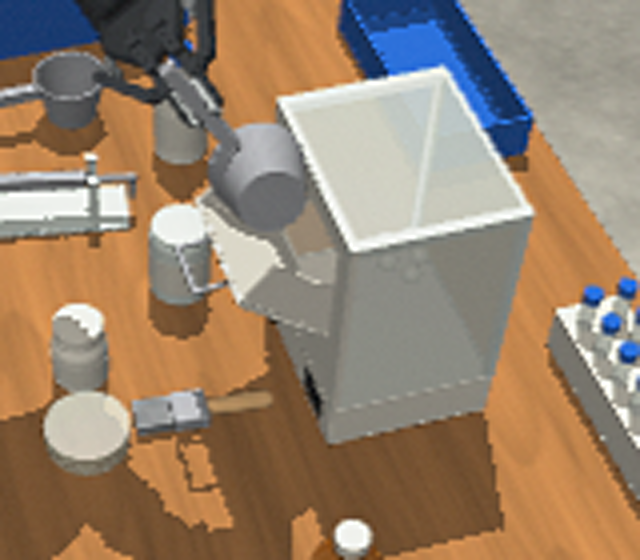

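The cup is fully tipped over the chute. Ball outlines show inside the cabinet around (400,260) of the crop, and none are on the bench. Retrace, check the cup is empty, set the dipper down.

Run:
```python
from plan import *
for j in W[::-1][1::2]: env.set_joints(j)
env.set_joints(W[0])
d=shot('side'); a=d['frame'][110:250,200:380,::-1]; F=sensors.read_force(); print(F.round(2))
env.set_joints(JL); env.set_joints(JG[1])
d=shot('side'); b2=d['frame'][130:270,200:380,::-1]
p,q=tcp(g0,B0)
env.goto(p+[0,0,.04],q)
print(env.move_linear(p+[0,0,.0015],v=.06,f_stop=6),sensors.read_tcp_pos()-p)
print(sensors.read_time())
cv2.imwrite('pics/m5.png',cv2.resize(np.vstack([a,b2]),(380,592),interpolation=2))
```

```text
[-0.35 -0.03 -2.14]
True [ 0.00035769 -0.00034263  0.00248259]
46.125
```

View pics/m5.png

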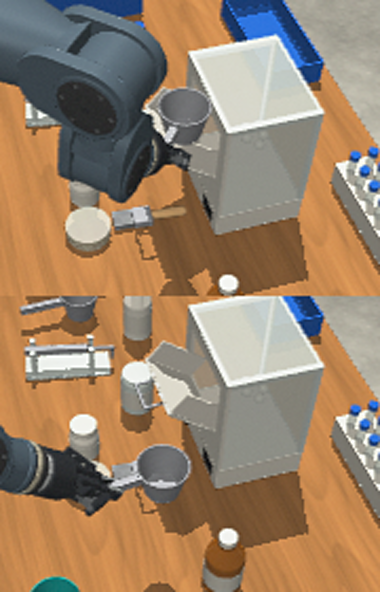

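The cup looks empty and the hatch is still down. Release, retreat, and take a final check.

Run:
```python
from plan import *
env.gripper_to(.04)
p,q=tcp(g0,B0)
env.move_linear(p+[-.02,0,.10],v=.12); env.goto([.43,-.22,.40],down(0.0))
d=shot('wrist'); a=d['frame'][:256,:,::-1]
for n,z in(('dipper_grip',.05),('dipper_rim',.065)): print(n,[(round(m['p'],2),w(d,*m['position'],z).round(3)) for m in finder.mark_of(n,'wrist')[:4]])
print('balls',[(np.round(m['position']),round(m['p'],2)) for m in finder.mark_of('ball0_center','wrist')])
env.set_joints([-1.302,0.238,-0.013,1.319,0,1.571])
d=shot('side'); np.savez('pics/sf',**d); b2=d['frame'][110:250,200:380,::-1]; print('hatch edge',[(m['p'],w(d,*m['position'],.216)) for m in finder.mark_of('hatch_edge','side')[:1]])
P=cloud(d); 
print('balls',[(np.round(m['position']),round(m['p'],2)) for m in finder.mark_of('ball0_center','side')], 'floor mid px',px(d,[.787,-.098,.071]))
cv2.imwrite('pics/fin.png',np.vstack([cv2.resize(a,(560,270)),cv2.resize(b2,(560,330),interpolation=2)])); print(sensors.read_time())
```

```text
dipper_grip [(0.92, array([ 0.469, -0.317,  0.05 ])), (0.73, array([ 0.327, -0.688,  0.05 ])), (0.61, array([ 0.254, -0.421,  0.05 ])), (0.43, array([0.602, 0.032, 0.05 ]))]
dipper_rim [(0.9, array([ 0.55 , -0.311,  0.065])), (0.9, array([ 0.33 , -0.395,  0.065])), (0.7, array([ 0.368, -0.624,  0.065])), (0.56, array([ 0.606, -0.051,  0.065]))]
balls [(array([ 2., 52.]), 0.56)]
hatch edge [(0.94, array([ 0.61775269, -0.07964637,  0.216     ]))]
balls [] floor mid px [313.23655784 187.20528532]
52.5167
```

View pics/fin.png

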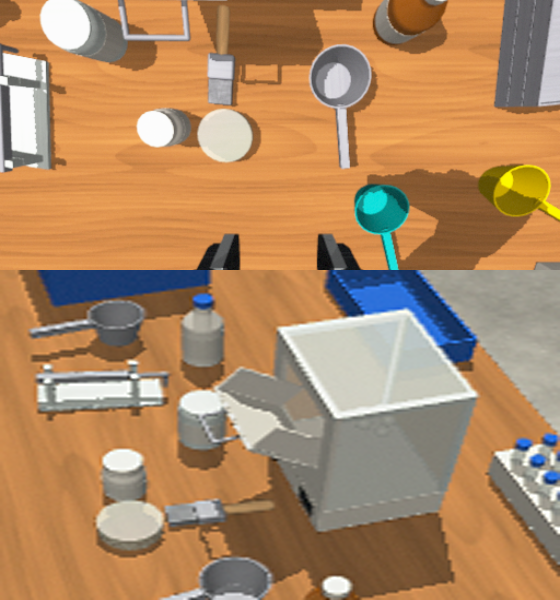

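The dipper is empty and upright at (0.469,-0.317). The pole is in its cradle, the hatch is down with a clear chute, the bystanders look unmoved, and no balls are outside the cabinet.

```bash
python3 -c "
from h import *
print(order.hand_in())"
```

```text
the job is handed in; nothing more can be done
None
```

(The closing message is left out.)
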